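# Seat the two-pin lid in the notched paint tin

## Task

In the paint mixing room one open tin has a collar with two notches; close it with the lid that has two pins. Pick that lid up by its grip bar, turn it above the tin until its pins stand over the notches, and with only a light press let it drop fully home, level, then let go.

Things in the scene. Friction and masses are not known exactly. Their poses are not given: they have to be found in the camera images.
- lid_grip (a point): Centre of the grip bar of the two-pin lid: a black bar 44 mm long (along x), 14 mm thick (along y) and 44 mm high, upright on an aluminium disc; grasp it across its 14 mm. This point lies 46 mm above the lid's underside, 20 mm below the bar's top and 24 mm above the disc's top. x runs along the bar and the pins, z up.
- lid: The loose two-pin lid, about 150 g: a disc 56 mm across, 22 mm thick; at its foot two round steel pins 14 mm thick stick out along +x and -x to 47 mm from the axis. Half a turn gives the same lid. Origin: centre of the underside, z up. Not the lid with four pins in a cross, nor the wider disc with none; all have the same bar.
- tin: The tin with the notched collar, fixed on the bench: steel, 128 mm across, dark collar 140 mm across, its top 110 mm above the bench. The collar has a round mouth 76 mm across and two opposite notches 40 mm wide, along x, out to 58 mm from the axis. Origin: centre of the tin's underside, z up. Another tin has a round mouth without notches.
- seat (a point): Centre of the flat seat in that tin's mouth, 96 mm above the bench, 14 mm below the collar's top; x along the notches. With its pins over the notches, either way round, the lid drops in freely, with some 10 mm to spare all round, and its underside rests here. Otherwise the pins catch on the collar and it stands 14 mm too high.
Mind the look-alikes: they are no part of the job. Leave any pink look-alike of the tin alone.

How it is judged (in metres and radians):
At the end, for the whole second after the job is handed in: The two-pin lid sits in the notched tin with both pins in the notches: underside within 5 mm of the seat (96 mm above the tin's foot), axis within 16 mm of the tin's, pins along the notches within 0.45 rad either way round, level within 0.1 rad, at rest (z of lid in the frame of tin between 0.09 and 0.101 m and horizontal distance between lid and tin below 0.016 m and angle between the x axis of lid and the x axis of tin, either way round below 0.45 rad and angle between lid's own z axis and vertical below 0.1 rad and linear speed of lid below 0.03 m/s); the robot touches nothing.
It fails at once if the lid is forced against the tin with more than 130 N (contact force between lid and tin above 130 N).
It also fails if it takes over 40 s, if anything falls off the work surface, if the arm or the gripper's body presses on something with over 40 N, if the wrist force passes 120 N, or if a joint passes its speed limit or range.

## Robot

A 6-joint arm with a two-finger parallel gripper is mounted at the origin on the work surface. World frame = base frame: x ahead of the robot, y to its left, z up, the work surface at z = 0. Lengths are in mm, angles in rad, forces in N, time in s.
With the tool pointing down it reaches from about 325 to 925 mm from the base axis. Payload 3.1 kg.
Tool frame: the origin (TCP) lies at the very end of the fingers, on their centre line; the grasp point (between the pads) lies 19 mm behind it; z points along the fingers, y is the direction in which the jaws open and shut (so a half turn about z gives the same grasp; the last joint's range is limited). The gripper opens to 85 mm and grips with 20 to 120 N. Pads are 22 mm wide; open, the fingers measure 114 mm over their backs; the gripper's body (76 mm by 85 mm) begins 54 mm behind the grasp point. The pads swing forward as they close: fully open they stand 13 mm farther back than shut.
Start: joints at [1.117, 0.217, 1.613, -0, 1.311, -0.112], TCP at [209.472, 588.864, 231.3] pointing down, gripper open.
Joint ranges: [-2.75, 2.75], [-0.78, 2.1], [0.31, 2.55], [-1.13, 4.27], [0.13, 2.63], [-2.58, 2.58]. Speed limits (rad/s): [2.79, 2.79, 3.14, 3.14, 3.14, 3.14].

## Interface

Orientations are given as a unit quaternion [w, x, y, z].
In Python, from station import bot gives the robot as it stands.
- The arm moves only by the tool carry_out, never from a script. Its argument "deltas" is a list of rows, each a list of 5 numbers: the closure, from 0 (fully open) to 1 (shut), then the shift along the tool's x, y, z in cm, then the turn about the tool's z in rad. A call has 1 to 10 rows; each row shifts and turns the commanded pose from where the row before left it, along the tool's axes as they then stand; what a row does not reach is not made up. A row lasts 1/8 s, in which the tool goes at most 62.5 mm and 10.7 degrees, less where a joint would pass 70% of its speed; a pose out of reach is approached as far as the arm can. A call with a gripper value outside its range is refused whole. The fingers move at their own pace and stop on an object; "force" is the grip in N (left out, the last holds). Time passes only in rows, so rows that do not move let the fingers close. It gives the time, the measured TCP pose, the force and the opening at its end, in the units of the state.
- bot.get_obs(): the state, without advancing time (a new reading comes with each control period).
- bot.snapshot(name): name is "side" or "top"; returns the picture (384x512x3 uint8, red, green, blue); there is no depth.
- bot.calibration(name): a dict with "fovy" (degrees; the focal length in pixels is half the picture's height over the tangent of half this angle, whatever the lens; pixels are square), "cx", "cy" (the principal point, pixels), "R" (3x3) and "t" (3): a world point X has camera coordinates R X + t. Camera axes: x right, y down, z forward; pixel columns grow to the right and rows downward; lengths in mm; the calibration is good to about 2 mm. A picture is of the moment at which its call begins. calibration takes no time and is no camera call.
- bot.job_done(): hands the job in, once; it reports no verdict.
The state is a dict: "time_s": time; "q": joint angles; "joint_vel": joint speeds; "effort": joint torques, N m; "eef_pos": TCP position; "tcp_rot": TCP orientation; "ft_force": force on the tool from outside, world axes, zero at the start; "ft_torque": the same for the moment, N m; "finger_gap": finger opening in mm.
Only numpy, scipy, OpenCV 4.12 (cv2) and the standard library are available. Lean on these libraries where they do the work, as an engineer would, in place of code of your own. Each camera call takes 0.05 s, during which the arm holds its last target.

## Working session

There is one attempt and no reset: what is moved stays moved. The work goes in short steps, Python scripts to look and compute and a tool call to move; the robot and the scene stay as the last step left them, time stands still between calls to the robot, and variables do not carry over. Pictures are saved under pics/ and viewed, and the job is handed in when it is done.

Besides the shell and the picture viewer there is one more tool, called after "Call:" by a JSON object that holds its "fn" and its "kwargs". carry_out: Moves the arm, as the interface text tells. Its arguments: {"type":"object","properties":{"deltas":{"type":"array","items":{"type":"array","items":{"type":"number"}}},"force":{"type":"number"}},"required":["deltas"]}

```bash
mkdir -p pics; python3 - <<'E'
from station import bot
import cv2,json,numpy as np
print(bot.get_obs())
for n in("top","side"):
    im=bot.snapshot(n); cv2.imwrite(f"pics/{n}0.png",im[:,:,::-1])
    c=bot.calibration(n); print(n,c)
E
```

```text
{'time_s': 0.0, 'q': array([ 1.11675868e+00,  2.17766528e-01,  1.61493300e+00,  4.14983350e-06,
        1.31129051e+00, -1.12167774e-01]), 'joint_vel': array([ 0.0006697 ,  0.00024187,  0.00010644, -0.00107802, -0.00204915,
       -0.00010939]), 'effort': array([-4.36470636e-04, -3.96847236e+01, -3.03851652e+01, -2.72067518e-04,
        9.87634761e-03, -8.95075289e-06]), 'eef_pos': array([209.13067145, 588.10963565, 229.96118685]), 'tcp_rot': array([-3.36762846e-04,  1.70104137e-01,  9.85425363e-01, -1.15041538e-03]), 'ft_force': array([ 0.35159723, -0.60162063, -0.54039396]), 'ft_torque': array([ 0.03759213,  0.05591789, -0.04246246]), 'finger_gap': 85.65497324496856}
top {'fovy': 42.29614021035466, 'cx': 255.77155375618815, 'cy': 193.54988700195565, 'R': array([[ 0.01619099, -0.99946069,  0.02856897],
       [-0.98637541, -0.02064426, -0.16320958],
       [ 0.16371134, -0.0255372 , -0.9861777 ]]), 't': array([ -36.12210776,  519.69213965, 1031.9649453 ])}
side {'fovy': 52.1180795647823, 'cx': 257.8579375277056, 'cy': 189.5609734509509, 'R': array([[ 0.96424805, -0.26420932, -0.02047258],
       [-0.2154135 , -0.73647685, -0.64124791],
       [ 0.15434609,  0.62273212, -0.76706062]]), 't': array([-466.87542756,  150.96982229, 1000.7761026 ])}
```

View pics/top0.png

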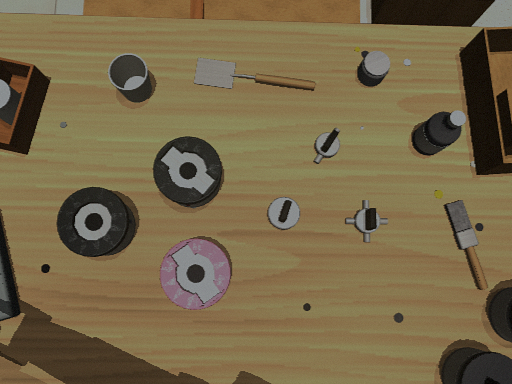

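View pics/side0.png

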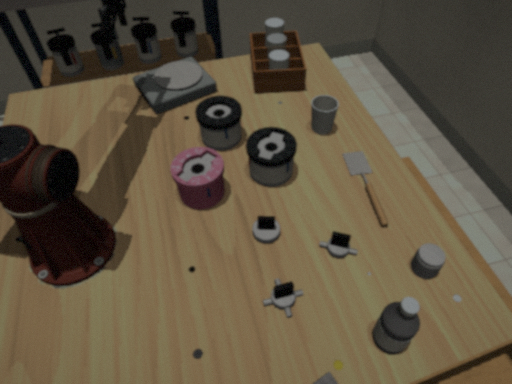

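The lids are at top-view (327,145) with two pins in line, (284,212) with none, and (368,220) with four in a cross. The tins are at (188,171) dark with two notches, (93,222) with a round mouth, and (196,273) pink with notches. The lid at (327,145) and the tin at (188,171) fit the description; I'll confirm both in a crop.

```bash
python3 - <<'E'
import cv2,numpy as np
t=cv2.imread("pics/top0.png"); s=cv2.imread("pics/side0.png")
a=[cv2.resize(i,(390,290),interpolation=cv2.INTER_CUBIC) for i in (t[110:180,280:374],t[130:215,135:249],s[220:270,305:372],s[115:195,230:337])]
cv2.imwrite("pics/crop.png",np.vstack([np.hstack(a[:2]),np.hstack(a[2:])]))
E
```

```text
(no output)
```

View pics/crop.png

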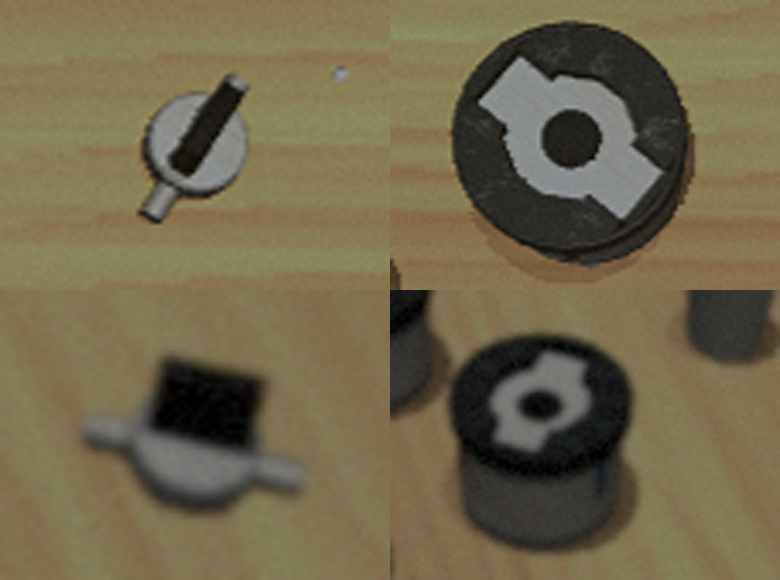

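The crop confirms both: the two-pin lid has pins to the lower-left and upper-right of its disc, and the dark tin has two opposite notches. Next I'll measure them.

```bash
cat > h.py <<'E'
import numpy as np,cv2
from station import bot
def ray(n,u,v):
    c=bot.calibration(n);f=192/np.tan(np.radians(c['fovy']/2));R=np.array(c['R']);t=np.array(c['t'])
    return -R.T@t, R.T@np.array([(u-c['cx'])/f,(v-c['cy'])/f,1.])
def onz(n,p,z):
    o,d=ray(n,*p); return (o+d*(z-o[2])/d[2])[:2]
def proj(n,X):
    c=bot.calibration(n);f=192/np.tan(np.radians(c['fovy']/2));p=np.array(c['R'])@np.array(X)+c['t']
    return p[:2]/p[2]*f+[c['cx'],c['cy']]
E
python3 - <<'E'
from h import *
A=[onz('top',p,7) for p in((316.2,162.5),(337.4,128.8))]
B=[onz('side',p,7) for p in((319.6,244.1),(357.1,252.3))]
for n,P in(('top',A),('side',B)):
    d=P[0]-P[1]; print(n,'pins',P,'len',np.linalg.norm(d),'mid',(P[0]+P[1])/2,'ang',np.arctan2(d[1],d[0])%np.pi)
def comps(n,roi,kind,lo):
    im=cv2.imread(f"pics/{n}0.png");hsv=cv2.cvtColor(im,cv2.COLOR_BGR2HSV);S,V=hsv[...,1],hsv[...,2]
    m=(S<75)&(V>lo) if kind=='bright' else V<lo
    m=m.astype('uint8');k=np.zeros_like(m);x0,y0,x1,y1=roi;k[y0:y1,x0:x1]=1
    cs,_=cv2.findContours(m*k,cv2.RETR_EXTERNAL,cv2.CHAIN_APPROX_NONE)
    return max(cs,key=cv2.contourArea)
def bar(n,roi):
    c=comps(n,roi,'dark',50);r=cv2.minAreaRect(c);print(n,'bar',r);return r
bar('top',(305,120,350,170));bar('side',(322,222,360,252))
# seat
for n,roi in(('top',(150,132,226,210)),('side',(245,125,297,165))):
    c=comps(n,roi,'bright',105);P=np.array([onz(n,p[0],96) for p in c]).astype('float32')
    r=cv2.minAreaRect(P);b=cv2.boxPoints(r);M=cv2.moments(P);print(n,'seat',cv2.contourArea(P),r,'cent',M['m10']/M['m00'],M['m01']/M['m00'])
    cd=comps(n,roi,'dark',75);Q=np.array([onz(n,p[0],110) for p in cd]).astype('float32')
    print(n,'collar circ',cv2.minEnclosingCircle(Q), cv2.fitEllipse(Q))
E
```

```text
top pins [array([ 600.64831434, -163.56511148]), array([ 681.20622631, -212.82484252])] len 94.42509350811123 mid [ 640.92727033 -188.194977  ] ang 2.592773093441376
side pins [array([ 600.61553345, -162.87808782]), array([ 680.74910864, -210.54020052])] len 93.23661759110783 mid [ 640.68232105 -186.70914417] ang 2.6050177877785305
top bar ((329.1153869628906, 140.57693481445312), (6.37905216217041, 24.12946128845215), 33.6900634765625)
side bar ((339.98077392578125, 239.5961456298828), (17.84657096862793, 12.159200668334961), 11.309932708740234)
top seat 5699.02249359421 ((558.3770751953125, 117.40382385253906), (113.293212890625, 74.15483093261719), 52.28571319580078) cent 558.2808165430102 117.39676280950225
top collar circ ((551.7594604492188, 113.75890350341797), 74.97697448730469) ((552.9080200195312, 113.89961242675781), (136.22528076171875, 148.193115234375), 121.00214385986328)
side seat 2492.403026651591 ((557.5338134765625, 126.60515594482422), (95.77045440673828, 60.73868179321289), 28.012466430664062) cent 559.2863515658998 130.6572890027733
side collar circ ((551.5044555664062, 102.95770263671875), 84.36323547363281) ((552.37060546875, 108.0783462524414), (141.93167114257812, 155.0387725830078), 165.18206787109375)
```

```bash
python3 - <<'E'
from h import *
for n,roi in(('top',(155,138,222,205)),('side',(250,130,292,165))):
    im=cv2.imread(f"pics/{n}0.png");hsv=cv2.cvtColor(im,cv2.COLOR_BGR2HSV)
    m=((hsv[...,1]<75)&(hsv[...,2]>105)).astype('uint8');k=m*0;k[roi[1]:roi[3],roi[0]:roi[2]]=1;m*=k
    cs,h=cv2.findContours(m,cv2.RETR_CCOMP,cv2.CHAIN_APPROX_NONE)
    for c,hh in zip(cs,h[0]):
        if len(c)<10: continue
        P=np.array([onz(n,p[0],96) for p in c]).astype('float32');M=cv2.moments(P)
        print(n,'hole' if hh[3]>=0 else 'outer',M['m00'],M['m10']/M['m00'],M['m01']/M['m00'],'ang',.5*np.arctan2(2*M['mu11'],M['mu20']-M['mu02']))
# overlay
T=np.array([558,117.]);a=.89
v=[]
for n in('top','side'):
    im=cv2.imread(f"pics/{n}0.png")
    ci=lambda r,z:[proj(n,[T[0]+r*np.cos(q),T[1]+r*np.sin(q),z]) for q in np.linspace(0,6.28,80)]
    im=cv2.resize(im,None,fx=4,fy=4,interpolation=cv2.INTER_CUBIC)
    for r,col in((70,(0,255,0)),(38,(0,255,255))): cv2.polylines(im,[np.int32(np.array(ci(r,110))*4+2)],True,col,1)
    box=[T+np.array([np.cos(a),np.sin(a)])*x+np.array([-np.sin(a),np.cos(a)])*y for x,y in((58,20),(58,-20),(-58,-20),(-58,20))]
    cv2.polylines(im,[np.int32(np.array([proj(n,[*b,110]) for b in box])*4+2)],True,(0,0,255),1)
    c=proj(n,[*T,110])*4;x,y=int(c[0]),int(c[1]);v.append(im[y-190:y+190,x-190:x+190])
cv2.imwrite("pics/ov.png",np.hstack(v))
E
```

```text
top outer 5699.02249359421 558.2808165430102 117.39676280950225 ang 0.9129481417031193
top hole 1186.303705907194 557.3199159345153 116.94076178870925 ang -0.20254238335667382
side outer 2492.403026651591 559.2863515658998 130.6572890027733 ang 0.7853485827530015
```

View pics/ov.png

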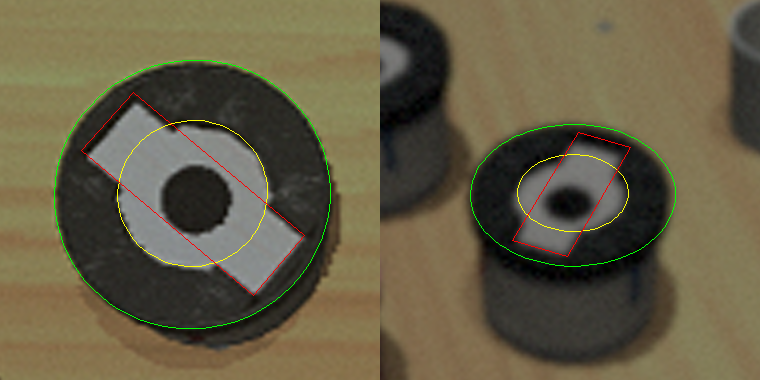

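The tin is at (558,117) with its notches at 0.89 rad, and the overlay fits in both views. The lid is at (640.8,-187.5) with its pins at 2.60 rad. The pin span measures 94 mm, as it should, and the two views agree to 2 mm. I'll turn 0.2 rad first, then cross over.

Call:
{"fn": "carry_out", "kwargs": {"deltas": [[0,0,0,0,0.1],[0,0,0,0,0.1],[0,-3,-1.7,0,0],[0,-5,-2.9,0,0],[0,-5,-2.9,0,0],[0,-5,-2.9,0,0],[0,-5,-2.9,0,0],[0,-5,-2.9,0,0],[0,-5,-2.9,0,0],[0,-5,-2.9,0,0]], "force": 60}}

```text
time_s: 1.35
eef_pos: [421.9, 202.6, 231.0]
tcp_rot: [-0.0, 0.268, 0.964, 0.0]
ft_force: [1.9, -1.2, 0.5]
finger_gap: 85.4
```

Call:
{"fn": "carry_out", "kwargs": {"deltas": [[0,-5,-2.9,0,0],[0,-5,-2.9,0,0],[0,-5,-2.9,0,0],[0,-5,-2.9,0,0],[0,-5,-2.9,0,0],[0,-5,-2.9,0,0],[0,-4,-2.3,0,0],[0,-2,-1.1,0,0],[0,0,0,0,0],[0,0,0,0,0]]}}

```text
time_s: 2.6
eef_pos: [622.1, -158.6, 230.6]
tcp_rot: [-0.001, 0.267, 0.964, 0.0]
ft_force: [0.3, 0.2, 1.1]
finger_gap: 85.3
```

```bash
cat >> h.py <<'E'
def delta(goal,yaw):
    o=bot.get_obs();w,x,y,z=o['tcp_rot']
    psi=np.arctan2(2*(x*y+w*z),1-2*(y*y+z*z));d=np.array(goal)-o['eef_pos']
    tz=np.array([2*(x*z+w*y),2*(y*z-w*x),1-2*(x*x+y*y)])
    turn=(psi-yaw+np.pi/2)%np.pi-np.pi/2
    print('t',o['time_s'],'pos',o['eef_pos'].round(1),'yaw',psi.round(3),'tz',tz.round(3),'gap',round(o['finger_gap'],1),'F',o['ft_force'].round(1),'q6',o['q'][5].round(2))
    print('tool delta cm',(np.array([d[0]*np.cos(psi)+d[1]*np.sin(psi),d[0]*np.sin(psi)-d[1]*np.cos(psi),-d[2]])/10).round(2),'turn',round(turn,3))
E
python3 -c "
from h import *
delta([640.8,-187.5,30],2.60)"
```

```text
t 2.6 pos [ 622.1 -158.6  230.6] yaw 2.6 tz [-0.002  0.001 -1.   ] gap 85.3 F [0.3 0.2 1.1] q6 -1.39
tool delta cm [-3.1  -1.51 20.06] turn 0.0
```

Call:
{"fn": "carry_out", "kwargs": {"deltas": [[0,-1.55,-0.75,2,0],[0,-1.55,-0.75,3,0],[0,0,0,3,0],[0,0,0,3,0],[0,0,0,3,0],[0,0,0,0,0],[0,0,0,0,0]]}}

```text
time_s: 3.48
eef_pos: [642.2, -187.6, 92.6]
tcp_rot: [0.001, 0.267, 0.964, -0.0]
ft_force: [1.2, -0.3, 1.1]
finger_gap: 85.3
```

```bash
python3 - <<'E'
from h import *
delta([640.8,-187.5,30],2.60)
v=[]
for n in('top','side'):
    im=bot.snapshot(n)[:,:,::-1];x,y=proj(n,[641,-187,40]).astype(int)
    v.append(cv2.resize(im[y-45:y+45,x-45:x+45],(390,390),interpolation=cv2.INTER_CUBIC))
cv2.imwrite("pics/pre.png",np.hstack(v))
E
```

```text
t 3.475 pos [ 642.2 -187.6   92.6] yaw 2.601 tz [ 0.001 -0.    -1.   ] gap 85.3 F [ 1.2 -0.3  1.1] q6 -1.42
tool delta cm [ 0.13 -0.06  6.26] turn 0.001
```

View pics/pre.png

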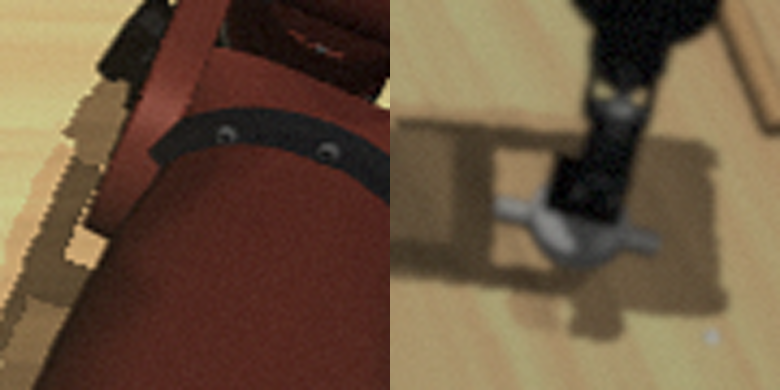

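The arm hides the lid in the top view. In the side view the near finger stands in front of the bar, with the lid untouched. I'll go down and grip.

Call:
{"fn": "carry_out", "kwargs": {"deltas": [[0,0.1,0,2,0],[0,0,0,2,0],[0,0,0,1.2,0],[0,0,0,1,0],[0,0,0,0,0],[0,0,0,0,0]]}}

```text
time_s: 4.32
eef_pos: [641.2, -188.0, 29.7]
tcp_rot: [0.0, 0.268, 0.964, -0.0]
ft_force: [0.1, 0.2, 0.7]
finger_gap: 85.0
```

Call:
{"fn": "carry_out", "kwargs": {"deltas": [[1,0,0,0,0],[1,0,0,0,0],[1,0,0,0,0],[1,0,0,0,0],[1,0,0,0,0],[1,0,0,0,0],[1,0,0,0,0],[1,0,0,0,0]], "force": 60}}

```text
time_s: 5.32
eef_pos: [640.9, -187.7, 29.5]
tcp_rot: [0.0, 0.268, 0.964, 0.0]
ft_force: [0.1, -0.1, 2.4]
finger_gap: 13.3
```

```bash
python3 - <<'E'
from h import *
delta([640.8,-187.5,30],2.60)
im=bot.snapshot('side')[:,:,::-1];x,y=proj('side',[641,-187,40]).astype(int)
cv2.imwrite("pics/grip.png",cv2.resize(im[y-45:y+45,x-45:x+45],(450,450),interpolation=cv2.INTER_CUBIC))
E
```

```text
t 5.325 pos [ 640.9 -187.7   29.5] yaw 2.6 tz [ 0.  0. -1.] gap 13.3 F [ 0.1 -0.1  2.4] q6 -1.42
tool delta cm [ 0.02  0.01 -0.05] turn -0.0
```

View pics/grip.png

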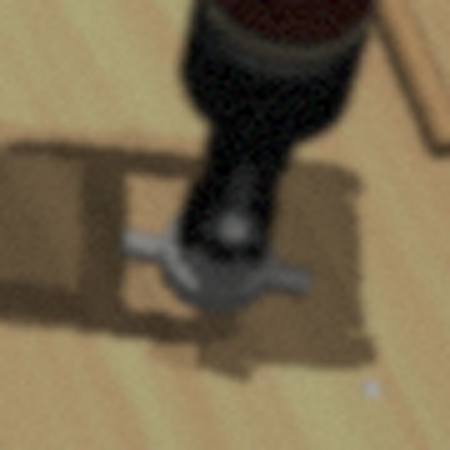

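The gap is 13.3 mm on the 14 mm bar. I'll lift, then carry the lid over.

Call:
{"fn": "carry_out", "kwargs": {"deltas": [[1,0,0,-1,0],[1,0,0,-2,0],[1,0,0,-3,0],[1,0,0,-3,0],[1,0,0,-3,0],[1,0,0,-3,0],[1,0,0,-3,0],[1,0,0,-2,0],[1,0,0,0,0]]}}

```text
time_s: 6.5
eef_pos: [642.1, -188.4, 232.6]
tcp_rot: [0.003, 0.268, 0.964, -0.0]
ft_force: [1.0, -0.5, -1.0]
finger_gap: 13.1
```

```bash
python3 - <<'E'
from h import *
delta([558,117,230],0.89)
im=bot.snapshot('side')[:,:,::-1];x,y=proj('side',[641,-187,220]).astype(int)
cv2.imwrite("pics/lift.png",cv2.resize(im[y-45:y+75,x-60:x+60],(450,450),interpolation=cv2.INTER_CUBIC))
E
```

```text
t 6.5 pos [ 642.1 -188.4  232.6] yaw 2.6 tz [ 0.005 -0.002 -1.   ] gap 13.1 F [ 1.  -0.5 -1. ] q6 -1.42
tool delta cm [22.96 21.83  0.26] turn -1.432
```

View pics/lift.png

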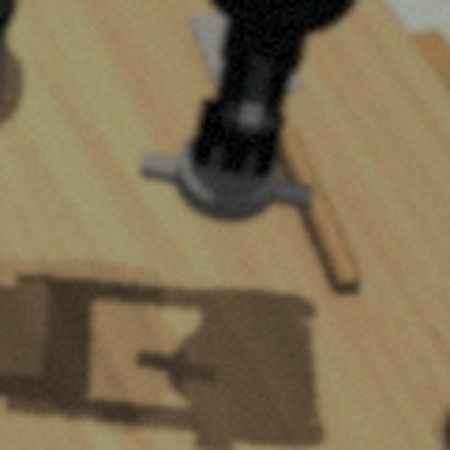

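The lid hangs level and square in the grip. I'll carry it over, then turn it +1.71 rad, the way that keeps joint 6 mid-range.

Call:
{"fn": "carry_out", "kwargs": {"deltas": [[1,1.5,1.4,0,0],[1,3,2.9,0,0],[1,3,2.9,0,0],[1,3,2.9,0,0],[1,3,2.9,0,0],[1,3,2.8,0,0],[1,3,2.8,0,0],[1,2,1.9,0,0],[1,1.4,1.3,0,0],[1,0,0,0,0]]}}

```text
time_s: 7.8
eef_pos: [555.7, 118.4, 228.2]
tcp_rot: [-0.001, 0.266, 0.964, -0.0]
ft_force: [0.3, -1.2, -1.7]
finger_gap: 12.9
```

Call:
{"fn": "carry_out", "kwargs": {"deltas": [[1,0,0,0,0.15],[1,0,0,0,0.18],[1,0,0,0,0.18],[1,0,0,0,0.18],[1,0,0,0,0.18],[1,0,0,0,0.18],[1,0,0,0,0.18],[1,0,0,0,0.18],[1,0,0,0,0.18],[1,0,0,0,0.12]]}}

```text
time_s: 9.05
eef_pos: [557.1, 115.8, 228.9]
tcp_rot: [0.0, 0.904, 0.428, -0.0]
ft_force: [0.4, -1.4, -1.5]
finger_gap: 13.2
```

Call:
{"fn": "carry_out", "kwargs": {"deltas": [[1,0,0,0,0],[1,0,0,0,0]]}}

```text
time_s: 9.3
eef_pos: [557.0, 116.4, 229.0]
tcp_rot: [0.0, 0.902, 0.431, -0.0]
ft_force: [0.1, 0.4, -1.6]
finger_gap: 13.3
```

```bash
python3 - <<'E'
from h import *
delta([558,117,170],0.89)
E
```

```text
t 9.3 pos [557.  116.4 229. ] yaw 0.891 tz [-0. -0. -1.] gap 13.3 F [ 0.1  0.4 -1.6] q6 0.76
tool delta cm [0.1  0.04 5.9 ] turn 0.001
```

Call:
{"fn": "carry_out", "kwargs": {"deltas": [[1,0.1,0,2,0],[1,0,0,3,0],[1,0,0,1.7,0],[1,0,0,0,0],[1,0,0,0,0]]}}

```text
time_s: 9.93
eef_pos: [558.3, 118.0, 162.9]
tcp_rot: [0.0, 0.903, 0.43, 0.001]
ft_force: [0.9, 1.5, -2.0]
finger_gap: 13.3
```

```bash
python3 - <<'E'
from h import *
delta([558,117,125.5],0.89)
v=[]
for n in('top','side'):
    im=bot.snapshot(n)[:,:,::-1];x,y=proj(n,[558,117,130]).astype(int)
    v.append(cv2.resize(im[y-45:y+45,x-45:x+45],(390,390),interpolation=cv2.INTER_CUBIC))
cv2.imwrite("pics/above.png",np.hstack(v))
E
```

```text
t 9.925 pos [558.3 118.  162.9] yaw 0.89 tz [ 0.001  0.    -1.   ] gap 13.3 F [ 0.9  1.5 -2. ] q6 0.77
tool delta cm [-0.09  0.04  3.74] turn 0.0
```

View pics/above.png

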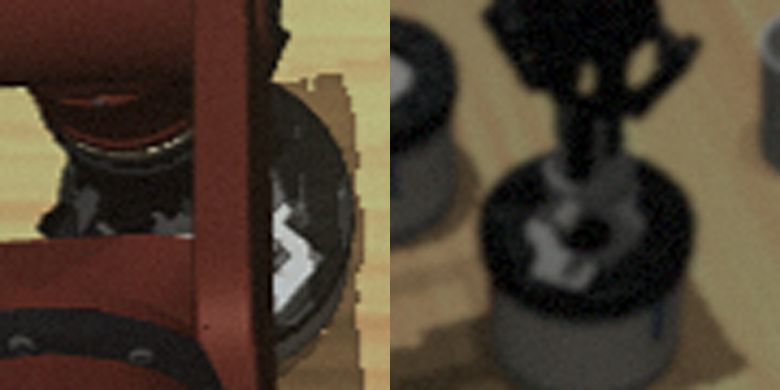

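In the side view the near pin lies above the near notch (crop 565,215). The top view is mostly hidden by the arm, but nothing in it disagrees. I'll lower gently.

Call:
{"fn": "carry_out", "kwargs": {"deltas": [[1,0,0,1,0],[1,0,0,0.8,0],[1,0,0,0.4,0],[1,0,0,0.4,0],[1,0,0,0.2,0],[1,0,0,0,0]]}}

```text
time_s: 10.78
eef_pos: [557.6, 117.9, 134.2]
tcp_rot: [-0.0, 0.903, 0.43, -0.0]
ft_force: [-0.1, 0.7, -2.7]
finger_gap: 13.0
```

```bash
python3 -c "
from h import *
delta([558,117,125.5],0.89)"
```

```text
t 10.775 pos [557.6 117.9 134.2] yaw 0.89 tz [-0. -0. -1.] gap 13.0 F [-0.1  0.7 -2.7] q6 0.77
tool delta cm [-0.04  0.09  0.87] turn -0.0
```

It is 5 mm below the catch height with no contact force, so the pins are in the notches. I'll continue down slowly.

Call:
{"fn": "carry_out", "kwargs": {"deltas": [[1,0,0.05,0.3,0],[1,0,0,0.2,0],[1,0,0,0.2,0],[1,0,0,0,0]]}}

```text
time_s: 11.28
eef_pos: [557.8, 117.6, 127.0]
tcp_rot: [-0.0, 0.903, 0.43, -0.0]
ft_force: [0.7, -0.4, -1.5]
finger_gap: 13.5
```

Call:
{"fn": "carry_out", "kwargs": {"deltas": [[1,0,0,0.1,0],[1,0,0,0.1,0],[1,0,0,0,0],[1,0,0,0,0]]}}

```text
time_s: 11.78
eef_pos: [558.1, 117.6, 125.4]
tcp_rot: [0.0, 0.903, 0.43, 0.0]
ft_force: [-0.6, 0.2, -1.0]
finger_gap: 13.1
```

Call:
{"fn": "carry_out", "kwargs": {"deltas": [[1,0,0,0.1,0],[1,0,0,0,0],[1,0,0,0,0]]}}

```text
time_s: 12.15
eef_pos: [558.2, 117.6, 125.4]
tcp_rot: [0.0, 0.903, 0.43, 0.0]
ft_force: [-2.3, -0.5, 5.4]
finger_gap: 13.2
```

It is seated: 5 N upward with the TCP at the expected 125.4 mm. I'll open and back off straight up.

Call:
{"fn": "carry_out", "kwargs": {"deltas": [[0,0,0,0,0],[0,0,0,0,0],[0,0,0,0,0],[0,0,0,0,0],[0,0,0,0,0],[0,0,0,0,0]]}}

```text
time_s: 12.9
eef_pos: [558.0, 117.6, 124.3]
tcp_rot: [0.0, 0.903, 0.43, -0.0]
ft_force: [-0.8, -0.3, -0.8]
finger_gap: 85.3
```

Call:
{"fn": "carry_out", "kwargs": {"deltas": [[0,0,0,-1,0],[0,0,0,-2,0],[0,0,0,-3,0],[0,0,0,-4,0],[0,0,0,-4,0],[0,-4,0,-2,0],[0,-5,0,0,0],[0,-5,0,0,0],[0,-4,0,0,0],[0,0,0,0,0]]}}

```text
time_s: 14.15
eef_pos: [443.9, -23.8, 286.2]
tcp_rot: [0.001, 0.903, 0.429, 0.001]
ft_force: [0.2, -0.3, 0.2]
finger_gap: 85.6
```

```bash
python3 - <<'E'
from h import *
delta([558,117,125.5],0.89)
v=[]
for n in('top','side'):
    im=bot.snapshot(n)[:,:,::-1];cv2.imwrite(f"pics/{n}9.png",im);x,y=proj(n,[558,117,120]).astype(int)
    v.append(cv2.resize(im[y-45:y+45,x-45:x+45],(390,390),interpolation=cv2.INTER_CUBIC))
cv2.imwrite("pics/end.png",np.hstack(v))
E
```

```text
t 14.15 pos [443.9 -23.8 286.2] yaw 0.886 tz [ 0.003 -0.001 -1.   ] gap 85.6 F [ 0.2 -0.3  0.2] q6 0.47
tool delta cm [18.12 -0.06 16.07] turn -0.004
```

View pics/end.png

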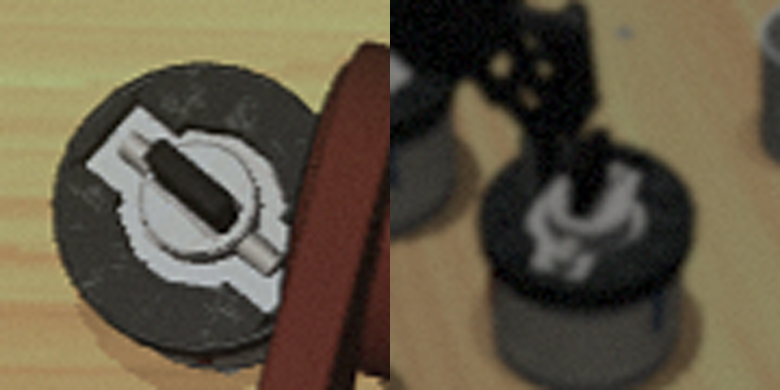

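The lid is in the mouth with both pins in the notches. I'll put a number on the offset.

```bash
python3 - <<'E'
from h import *
x,y=proj('top',[558,117,120]).astype(int)
f=lambda a,b:(x-45+a/4.333,y-45+b/4.333)
a,b=onz('top',f(122,145),103),onz('top',f(278,270),103);d=a-b
print('pins',a,b,np.linalg.norm(d),'mid',(a+b)/2,np.arctan2(d[1],d[0])%np.pi)
print('disc',onz('top',f(200,195),118),onz('top',f(255,195),118)-onz('top',f(141,195),118))
print(bot.get_obs()['time_s'])
E
```

```text
pins [586.12270539 154.80988138] [527.32254657  78.87232787] 96.04150513424032 mid [556.72262598 116.84110463] 0.9119096485365764
disc [559.38753534 115.19368328] [  1.19378277 -53.02407095]
14.25
```

```bash
python3 -c "
from station import bot
print(bot.job_done())"
```

```text
the job is handed in; nothing more can be done
None
```

I put the two-pin lid into the notched dark tin with both pins in the notches, let go, moved the arm clear and handed the job in at about 14 s of the 40 s allowed. `job_done` reports no verdict, so whether it passed is not confirmed.

- **Seating:** the tool came down 14 mm below the height where the pins would catch, with no contact force. It then met a 5 N push at 125.4 mm, where the seat was expected.
- **Position:** in the last top view the lid's axis is about 2 mm from the tin's (limit 16 mm). The pins lie about 0.02 rad from the notches (limit 0.45 rad).
- **Less certain:**
  - The pin span in that view came out at 96 mm against the true 94 mm, because I read the pixels by eye with the arm covering part of the tin.
  - I did not measure the tilt. The lid looks level, and the tool was vertical when I released it.
  - The pictures alone do not give the seated height; it rests on the tool height and the force.

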